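# Arm the laser shutter and start a scan on the microscope bench

## Task

The sample is in focus, so start the scan from the white controller box: press the yellow button fully down and let it come up again to arm the laser shutter, then press the green button fully down and let it come up to start. Never press the red stop button, and leave the glass flask standing where it is.

Things in the scene. Friction and masses are not known exactly. Their poses are not given: they have to be found in the camera images.
- shutter_button_top (a point): centre of the top face of the yellow push button: flat round cap, 32 mm across, in a 48 mm black collar, 84 mm above the table when up. The point moves with the cap: 8 mm travel straight down on a spring (1.2 N to start, 4 N fully down, then a hard stop); springs up when let go. It stands in a row with the green and red buttons, 85 mm centre to centre, in any order.
- start_button_top (a point): centre of the top face of the green push button: flat round cap, 32 mm across, in a 48 mm black collar, 84 mm above the table when up. Same size, travel and spring as the yellow one. The buttons stand 24 mm proud on the long middle line of a white controller box, 130 x 280 x 60 mm high, fixed to the table at a place and angle that vary.
- stop_button_top (a point): centre of the top face of the red push button: flat round cap, 32 mm across, in a 48 mm black collar, 84 mm above the table when up. Same size, travel and spring, in the same row; not to be pressed.
- flask_center (a point): centre, half-way up, of an empty conical glass flask standing loose on the table off one end of the controller box, at least 70 mm clear of it; 82 mm wide at the foot, 125 mm high, z axis up; to be left alone.
Not all that is in view belongs to the job. Leave any purple or turquoise look-alike of the part that bears flask_center alone.

How it is judged:
By the outcome, as a careful person would: the job done as asked, in the order asked, and still so for the second after the job is handed in, with the robot touching nothing.
It also fails if it takes over 32 s, if anything falls off the work surface, if the arm or the gripper's body presses on something with over 40 N, if the wrist force passes 120 N, or if a joint passes its speed limit or range.

## Robot

A 6-joint arm with a two-finger parallel gripper is mounted at the origin on the work surface. World frame = base frame: x ahead of the robot, y to its left, z up, the work surface at z = 0. Lengths are in mm, angles in degrees, forces in N, time in s.
With the tool pointing down it reaches from about 300 to 1000 mm from the base axis. Payload 5.1 kg.
Tool frame: the origin (TCP) lies at the centre of the arm's flange, where the gripper is bolted on; the fingertips stand 190 mm ahead of it and the grasp point (between the pads) lies 171 mm ahead of it; x points along the fingers, y is the direction in which the jaws open and shut, and the axes are right-handed (so a half turn about x gives the same grasp; the last joint's range is limited). The gripper opens to 95 mm and grips with 3 to 60 N. Pads are 20 mm wide; open, the fingers measure 119 mm over their backs; the gripper's body (75 mm by 180 mm) begins 59 mm behind the grasp point.
Start: joints at [-77.441, 7.093, 94.555, -0, 78.352, -4.733], TCP at [193.173, -620.621, 404.756] pointing down, gripper open.
Joint ranges: [-149.61, 149.61], [-58.7, 133.49], [1.44, 155.28], [-77.14, 257.14], [18.33, 153.61], [-166.67, 166.67]. Speed limits (degrees/s): [147.25, 147.25, 180, 180, 180, 180].

## Interface

Orientations are given as a 3x3 rotation matrix whose columns are the frame's x, y, z axes.
In Python, from rig import env, viewer, workorder, spotter gives the robot as it stands.
- The arm moves only by the tool step_arm, never from a script. Its argument "deltas" is a list of rows, each a list of 3 entries, a list of its own where there are three numbers: the gripper's target within -1 to 1 (fully open at 1, half-way at 0, shut at -1), then the shift along the tool's x, y, z in cm, then the turn, a rotation vector about the tool's x, y, z in rad. In form: [[hand, [x, y, z], [wx, wy, wz]], ...]. A call has 1 to 12 rows; each row shifts and turns the commanded pose from where the row before left it, along the tool's axes as they then stand; what a row does not reach is not made up. A row lasts 1/10 s, in which the tool goes at most 50 mm and 8.59 degrees, less where a joint would pass 70% of its speed; a pose out of reach is approached as far as the arm can. A call is refused whole if a number of a shift passes 5 or a number of a turn 0.15, either way. A call with a gripper value outside its range is refused whole. The fingers move at their own pace and stop on an object; "force" is the grip in N (left out, the last holds). Time passes only in rows, so rows that do not move let the fingers close. It gives the time, the measured TCP pose, the force and the opening at its end, in the units of the state.
- env.get_state(): the state, without advancing time (a new reading comes with each control period).
- viewer.camera(name): name is "side" or "top" or "wrist"; returns the picture (400x640x3 uint8, red, green, blue); there is no depth.
- viewer.get_calibration(name): a dict with "intrinsics" (3x3 intrinsics, pixels), "cam_to_world" (4x4, takes a point from camera to world coordinates); the wrist camera has in their place "T_tool_cam" (4x4, takes a point from camera to tool coordinates, whose origin is the TCP and whose axes are the tool frame's). Camera axes: x right, y down, z forward; pixel columns grow to the right and rows downward; lengths in mm; the calibration is good to about 2 mm. A picture is of the moment at which its call begins: read the wrist's pose just before it. get_calibration takes no time and is no camera call.
- workorder.hand_in(): hands the job in, once; it reports no verdict.
Trained networks look in the newest picture that a camera, given by its name, has taken for a name from the list of things; names that differ only in an ending like _2 or _b are one class to them, and where a whole thing is asked for, a point or a joint stands for the part that bears it (a point fixed in the world has none). Each returns a list of dicts, best first, with "score" (0 to 1); they miss things now and then, are a little off and sometimes report something else, mostly with a low value. They report only what shows in the picture. A call takes as long as a camera call. They do not tell look-alikes from the thing itself.
- spotter.silhouettes(query, camera): "region" (400x640 bool, what is visible of it) and "at" ([row, column] in pixels, amid what is visible of it).
- spotter.spot_point(query, camera): "at" ([row, column] in pixels: a listed point, or the origin of a listed thing).
The state is a dict: "time": time; "q": joint angles; "dq": joint speeds; "joint_efforts": joint torques, N m; "eef_pos": TCP position; "tcp_rot": TCP orientation; "contact_force": force on the tool from outside, world axes, zero at the start; "torque": the same for the moment, N m; "grip_width": finger opening in mm.
Only numpy, scipy, OpenCV 4.12 (cv2) and the standard library are available. Lean on these libraries where they do the work, as an engineer would, in place of code of your own. Each camera call takes 0.05 s, during which the arm holds its last target. There are 200 camera calls.

## Working session

There is one attempt and no reset: what is moved stays moved. The work goes in short steps, Python scripts to look and compute and a tool call to move; the robot and the scene stay as the last step left them, time stands still between calls to the robot, and variables do not carry over. Pictures are saved under pics/ and viewed, about 8 in all and at most 12, crops included, and the job is handed in when it is done.

Besides the shell and the picture viewer there is one more tool, called after ">>>" as name([rows], argument=value, ...), one row to a line, values as JSON. step_arm: Moves the arm, as the interface text tells. Its arguments: {"type":"object","properties":{"deltas":{"type":"array","items":{"type":"array"}},"force":{"type":"number"}},"required":["deltas"]}

```bash
mkdir -p pics; ls; cat > h.py <<'E'
import numpy as np, cv2
from rig import env, viewer, workorder, spotter
def ray(cam,at,T=None):
    c=viewer.get_calibration(cam); K=np.array(c["intrinsics"])
    M=np.array(c["cam_to_world"]) if T is None else T@np.array(c["T_tool_cam"])
    d=M[:3,:3]@np.linalg.solve(K,[at[1],at[0],1.]); return M[:3,3],d
def atz(cam,at,z,T=None):
    o,d=ray(cam,at,T); return o+d*(z-o[2])/d[2]
E
python3 - <<'E'
from h import *
s=env.get_state(); print(s["time"],s["eef_pos"],s["tcp_rot"],s["grip_width"])
T=viewer
for c in ("top","side"):
    im=viewer.camera(c); cv2.imwrite(f"pics/{c}1.png",im[:,:,::-1])
    for n,z in (("shutter_button_top",84),("start_button_top",84),("stop_button_top",84),("flask_center",62.5)):
        for r in spotter.spot_point(n,c)[:3]: print(c,n,round(r["score"],2),np.round(r["at"],1),atz(c,r["at"],z).round(1))
E
```

```text
pics
0.0 [ 193.11964428 -620.39218497  403.5313727 ] [[-4.59914130e-04  2.97207484e-01 -9.54812809e-01]
 [ 1.92410017e-03 -9.54810879e-01 -2.97207810e-01]
 [-9.99998043e-01 -1.97384556e-03 -1.32725955e-04]] 95.41243204988122
top shutter_button_top 0.55 [181.2 390.2] [577.6   5.3  84. ]
top start_button_top 0.68 [175.2 439.2] [587.2 -85.6  84. ]
top stop_button_top 0.57 [191.5 340.9] [559.9  96.8  84. ]
top flask_center 0.85 [221.8 251.7] [509.7 265.1  62.5]
top flask_center 0.7 [160.2 255. ] [629.6 260.6  62.5]
top flask_center 0.57 [235.7 177.3] [485.9 404.6  62.5]
side shutter_button_top 0.51 [158.7 337.4] [559.5  20.3  84. ]
side start_button_top 0.65 [130.9 354.7] [584.7 -77.   84. ]
side stop_button_top 0.48 [179.2 314.7] [558.   96.5  84. ]
side flask_center 0.89 [316.3 231.7] [480.3 405.7  62.5]
side flask_center 0.73 [255.3 273.3] [509.4 274.8  62.5]
side flask_center 0.6 [221.2 232.3] [622.  260.3  62.5]
```

View pics/top1.png

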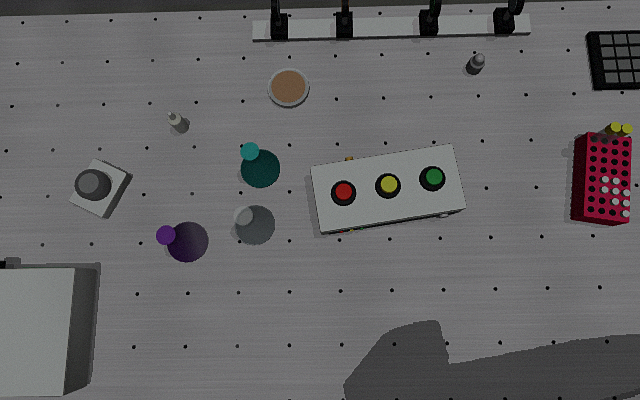

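View pics/side1.png

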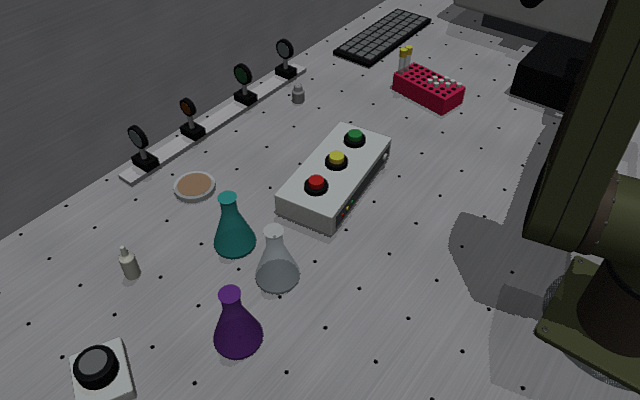

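The top view shows red at about (344,192), yellow at (388,185) and green at (432,178). The glass flask is near (250,222), off the red end. I'll refine the button centres by colour.

```bash
python3 - <<'E'
from h import *
R={"red":((344,192),(315,184)),"yellow":((388,185),(337,158)),"green":((432,178),(355,138))}
P={}
for i,c in enumerate(("top","side")):
    im=cv2.imread(f"pics/{c}1.png"); hsv=cv2.cvtColor(im,cv2.COLOR_BGR2HSV)
    for n,px in R.items():
        h={"red":0,"yellow":28,"green":65}[n]
        dh=np.abs((hsv[:,:,0].astype(int)-h+90)%180-90)
        m=((dh<14)&(hsv[:,:,1]>120)&(hsv[:,:,2]>(120 if c=="top" else 60)))
        yy,xx=np.mgrid[:400,:640]; m&=np.hypot(xx-px[i][0],yy-px[i][1])<16
        r,cc=np.nonzero(m); at=(r.mean(),cc.mean()); p=atz(c,at,84); P[c,n]=p
        print(c,n,m.sum(),np.ptp(r)+1,np.ptp(cc)+1,np.round(at,1),p.round(1))
for c in("top","side"):
    a,b,g=[P[c,k] for k in("red","yellow","green")]
    print(np.linalg.norm(a-b),np.linalg.norm(b-g))
E
```

```text
top red 183 15 16 [190.9 343.3] [561.   92.3  84. ]
top yellow 199 16 16 [183.5 388.6] [573.3   8.4  84. ]<stdin>:11: RuntimeWarning: Mean of empty slice.
  ret = ret.dtype.type(ret / rcount)
Traceback (most recent call last):
ValueError: zero-size array to reduction operation maximum which has no identity
```

Red and yellow measure 84.8 mm apart, which matches the 85 mm spacing. Extrapolating puts green at about (585.6, -75.5), which agrees with the side view. Next I'll move above yellow with the gripper shut.

>>> step_arm([
  [-1,[0.3,-2.4,-2.75],[0,0,0]],
  [-1,[0.3,-2.4,-2.75],[0,0,0]],
  [-1,[0.3,-2.4,-2.75],[0,0,0]],
  [-1,[0.3,-2.4,-2.75],[0,0,0]],
  [-1,[0.3,-2.4,-2.75],[0,0,0]],
  [-1,[0.3,-2.4,-2.75],[0,0,0]],
  [-1,[0.3,-2.4,-2.75],[0,0,0]],
  [-1,[0.3,-2.4,-2.75],[0,0,0]],
  [-1,[0.3,-2.4,-2.75],[0,0,0]],
  [-1,[0.3,-2.4,-2.75],[0,0,0]],
  [-1,[0.3,-2.4,-2.75],[0,0,0]],
  [-1,[0.3,-2.4,-2.75],[0,0,0]],
], force=20)

```text
time: 1.7
eef_pos: [423.2, -246.2, 369.0]
tcp_rot: [[0.001, 0.297, -0.955], [-0.001, -0.955, -0.297], [-1.0, 0.001, -0.001]]
contact_force: [-0.2, -0.0, -0.1]
grip_width: 4.9
```

>>> step_arm([
  [-1,[0.3,-2.4,-2.75],[0,0,0]],
  [-1,[0.3,-2.4,-2.75],[0,0,0]],
  [-1,[0.3,-2.4,-2.75],[0,0,0]],
  [-1,[0.3,-2.4,-2.75],[0,0,0]],
  [-1,[0.3,-2.4,-2.75],[0,0,0]],
  [-1,[0.3,-2.4,-2.75],[0,0,0]],
  [-1,[0.3,-2.4,-2.75],[0,0,0]],
  [-1,[0.3,-2.4,-2.75],[0,0,0]],
  [-1,[0,0,0],[0,0,0]],
  [-1,[0,0,0],[0,0,0]],
])

```text
time: 2.7
eef_pos: [575.7, 1.7, 344.6]
tcp_rot: [[-0.001, 0.299, -0.954], [-0.0, -0.954, -0.299], [-1.0, 0.0, 0.001]]
contact_force: [-0.6, -0.1, -0.2]
grip_width: 0.2
```

```bash
python3 - <<'E'
from h import *
s=env.get_state(); im=viewer.camera("wrist"); cv2.imwrite("pics/w1.png",im[:,:,::-1])
T=np.eye(4);T[:3,:3]=s["tcp_rot"];T[:3,3]=s["eef_pos"]; np.save("T1",T)
print(s["eef_pos"], np.array(viewer.get_calibration("wrist")["T_tool_cam"]).round(2))
for n in ("shutter_button_top","start_button_top","stop_button_top"):
    for r in spotter.spot_point(n,"wrist")[:2]: print(n,round(r["score"],2),np.round(r["at"],1),atz("wrist",r["at"],84,T).round(1))
E
```

```text
[575.72176419   1.65858994 344.60651734] [[ -0.    -0.24   0.97  19.86]
 [  1.    -0.     0.     0.42]
 [  0.     0.97   0.24 -68.64]
 [  0.     0.     0.     1.  ]]
shutter_button_top 0.55 [209.  312.6] [576.8   6.9  84. ]
start_button_top 0.92 [228.4 420.2] [587.  -78.7  84. ]
stop_button_top 0.57 [192.3 202.9] [564.4  90.9  84. ]
```

View pics/w1.png

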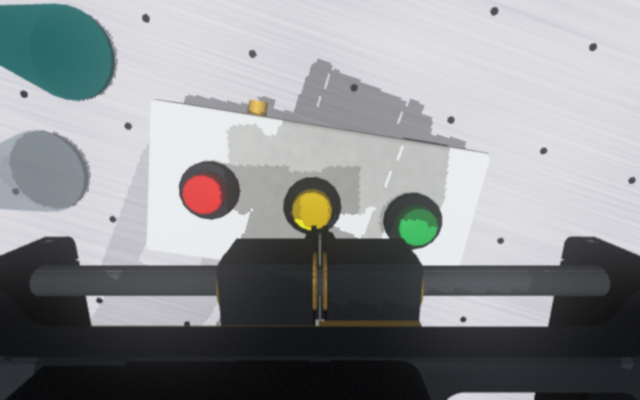

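The wrist view shows red at about (204,194), yellow at (312,209) and green at (418,227), all clear of the fingers. I'll refine these by colour too.

```bash
python3 - <<'E'
from h import *
T=np.load("T1.npy"); im=cv2.imread("pics/w1.png"); hsv=cv2.cvtColor(im,cv2.COLOR_BGR2HSV)
yy,xx=np.mgrid[:400,:640]; Q=[]
for n,px,h in (("red",(204,194),0),("yellow",(312,209),26),("green",(418,227),70)):
    dh=np.abs((hsv[:,:,0].astype(int)-h+90)%180-90)
    m=((dh<20)&(hsv[:,:,1]>110)&(hsv[:,:,2]>100)&(np.hypot(xx-px[0],yy-px[1])<27)).astype(np.uint8)
    c=max(cv2.findContours(m,0,2)[0],key=cv2.contourArea)
    (x,y),r=cv2.minEnclosingCircle(c); M=cv2.moments(c); mx,my=M["m10"]/M["m00"],M["m01"]/M["m00"]
    p=atz("wrist",(my,mx),84,T);Q.append(p); print(n,cv2.contourArea(c),(round(x,1),round(y,1),round(r,1)),round(mx,1),round(my,1),p.round(1),atz("wrist",(y,x),84,T).round(1))
print(np.linalg.norm(Q[0]-Q[1]),np.linalg.norm(Q[1]-Q[2]))
E
```

```text
red 1201.0 (202.8, 193.7, 20.9) 202.4 194.1 [563.  91.  84.] [563.4  90.7  84. ]
yellow 1220.0 (311.2, 209.5, 20.7) 311.4 209.3 [576.3   7.7  84. ] [576.1   7.8  84. ]
green 1068.0 (417.5, 227.5, 19.6) 417.6 227.1 [587.3 -76.3  84. ] [587.  -76.3  84. ]
84.31061074276703 84.7353911315014
```

The views agree: yellow is at about (575, 8) and green at about (587, -76). I'll descend to just above yellow.

>>> step_arm([
  [-1,[1,-0.6,-0.1],[0,0,0]],
  [-1,[2,0,0],[0,0,0]],
  [-1,[2,0,0],[0,0,0]],
  [-1,[1,0,0],[0,0,0]],
  [-1,[0,0,0],[0,0,0]],
  [-1,[0,0,0],[0,0,0]],
])

```text
time: 3.5
eef_pos: [574.9, 7.1, 285.0]
tcp_rot: [[0.0, 0.297, -0.955], [0.0, -0.955, -0.297], [-1.0, 0.0, -0.0]]
contact_force: [-0.3, 0.7, -0.1]
grip_width: 0.7
```

>>> step_arm([
  [-1,[0.6,-0.1,0],[0,0,0]],
  [-1,[0.5,0,0],[0,0,0]],
  [-1,[0.3,0,0],[0,0,0]],
  [-1,[0.2,0,0],[0,0,0]],
  [-1,[0,0,0],[0,0,0]],
  [-1,[0,0,0],[0,0,0]],
])

```text
time: 4.1
eef_pos: [574.8, 8.2, 269.4]
tcp_rot: [[0.001, 0.297, -0.955], [0.0, -0.955, -0.297], [-1.0, 0.0, -0.001]]
contact_force: [0.5, 0.8, 2.9]
grip_width: 0.4
```

The 2.9 N reading fits the spring at about 4.8 mm down. I'll press on to the hard stop.

>>> step_arm([
  [-1,[0.2,0,0],[0,0,0]],
  [-1,[0.2,0,0],[0,0,0]],
  [-1,[0.1,0,0],[0,0,0]],
  [-1,[0,0,0],[0,0,0]],
  [-1,[0,0,0],[0,0,0]],
])

```text
time: 4.6
eef_pos: [575.0, 8.2, 266.2]
tcp_rot: [[0.001, 0.297, -0.955], [-0.0, -0.955, -0.297], [-1.0, 0.0, -0.001]]
contact_force: [-4.4, 0.5, 13.0]
grip_width: 0.4
```

13 N at z = 266 means the hard stop. Now I'll lift and shift over to green.

>>> step_arm([
  [-1,[-0.5,0,0],[0,0,0]],
  [-1,[-1.5,0,0],[0,0,0]],
  [-1,[-2,0,0],[0,0,0]],
  [-1,[0,0,0],[0,0,0]],
  [-1,[0,2.1,0.35],[0,0,0]],
  [-1,[0,2.1,0.35],[0,0,0]],
  [-1,[0,2.1,0.35],[0,0,0]],
  [-1,[0,2.1,0.3],[0,0,0]],
  [-1,[0,0,0],[0,0,0]],
  [-1,[0,0,0],[0,0,0]],
])

```text
time: 5.6
eef_pos: [586.2, -76.1, 302.7]
tcp_rot: [[-0.002, 0.296, -0.955], [0.001, -0.955, -0.296], [-1.0, -0.001, 0.002]]
contact_force: [-0.1, 0.4, 0.6]
grip_width: 0.4
```

```bash
python3 - <<'E'
from h import *
im=viewer.camera("side"); cv2.imwrite("pics/s2.png",cv2.resize(im[90:240,240:440,::-1],None,fx=4,fy=4,interpolation=cv2.INTER_CUBIC)); print(env.get_state()["eef_pos"])
E
```

```text
[586.22198354 -75.65595074 302.89813172]
```

View pics/s2.png

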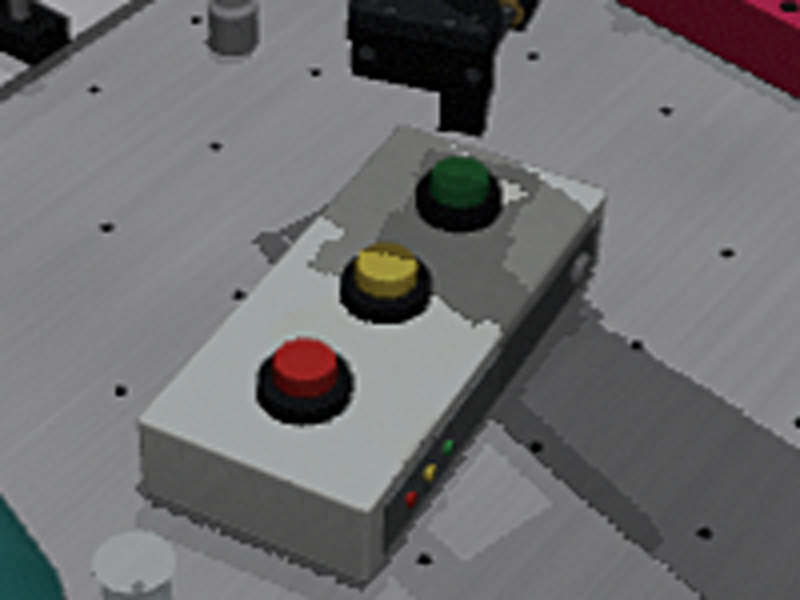

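In this crop yellow (385,270) is back up, level with red and green, and the tip is right above green (460,185). Next is the green press.

>>> step_arm([
  [-1,[1,0,-0.1],[0,0,0]],
  [-1,[1,0,0],[0,0,0]],
  [-1,[0.5,0,0],[0,0,0]],
  [-1,[0.3,0,0],[0,0,0]],
  [-1,[0.3,0,0],[0,0,0]],
  [-1,[0.2,0,0],[0,0,0]],
  [-1,[0,0,0],[0,0,0]],
  [-1,[0,0,0],[0,0,0]],
])

```text
time: 6.45
eef_pos: [587.7, -75.8, 271.2]
tcp_rot: [[0.001, 0.297, -0.955], [0.0, -0.955, -0.297], [-1.0, 0.0, -0.001]]
contact_force: [-1.4, 1.7, 2.1]
grip_width: 0.3
```

>>> step_arm([
  [-1,[0.3,0,0],[0,0,0]],
  [-1,[0.2,0,0],[0,0,0]],
  [-1,[0.2,0,0],[0,0,0]],
  [-1,[0,0,0],[0,0,0]],
  [-1,[0,0,0],[0,0,0]],
])

```text
time: 6.95
eef_pos: [588.1, -75.9, 266.2]
tcp_rot: [[0.001, 0.297, -0.955], [-0.0, -0.955, -0.297], [-1.0, 0.001, -0.001]]
contact_force: [-4.9, 1.8, 12.5]
grip_width: 0.4
```

Green is at its hard stop too. I'll lift well clear.

>>> step_arm([
  [-1,[-0.5,0,0],[0,0,0]],
  [-1,[-1.5,0,0],[0,0,0]],
  [-1,[-3,0,0],[0,0,0]],
  [-1,[-3,0,0],[0,0,0]],
  [-1,[-3,0,0],[0,0,0]],
  [-1,[0,0,0],[0,0,0]],
  [-1,[0,0,0],[0,0,0]],
])

```text
time: 7.65
eef_pos: [587.5, -75.9, 374.5]
tcp_rot: [[0.001, 0.297, -0.955], [-0.0, -0.955, -0.297], [-1.0, 0.001, -0.001]]
contact_force: [-0.7, -0.7, 0.2]
grip_width: 0.5
```

```bash
python3 - <<'E'
from h import *
im=viewer.camera("side"); cv2.imwrite("pics/s3.png",im[:,:,::-1]); s=env.get_state(); print(s["time"],s["eef_pos"],s["contact_force"])
E
```

```text
7.7 [587.19662145 -75.76068013 372.82024202] [-1.32554334  0.3146296  -0.53589378]
```

View pics/s3.png

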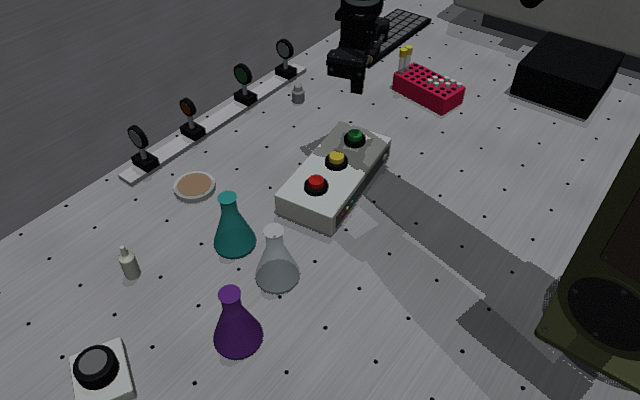

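All three buttons are up, at (316,184), (337,158) and (355,138). The glass flask is still at (277,260), and the arm is clear of everything. I'll hand in.

```bash
python3 -c "
from h import *
workorder.hand_in()"
```

```text
the job is handed in; nothing more can be done
```

I pressed the yellow button and then the green one with the closed fingertips. Each went down to its hard stop and was let up again. I then lifted the arm clear and handed the job in after 7.7 s on the robot's clock.

- **Presses:** the upward force was about 13 N on yellow and 12.5 N on green. Both stopped at the expected full-down height, a fingertip height of about 76 mm.
- **Last picture:** all three buttons are up, the red one was never touched, and the glass flask and its look-alikes have not moved. The robot is touching nothing.
- **Disagreements:** the trained networks placed yellow up to about 20 mm off in the first side view. I used colour-based centres from the top and wrist cameras instead. These agreed to about 3 mm and matched the 85 mm spacing. A first colour search for green in the top view found nothing, so green was extrapolated from the other two and then confirmed with the wrist camera.

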